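Snap the plaster sanding block into its bench holder

TASK

Lock the white plaster sanding block into the aluminium bench holder so that castings can be rubbed on it: push it lengthwise in between the rails, from the flared mouth, until the block has pushed the orange spring catch aside and the catch clicks fully shut behind it. Let the block itself work the catch (do not touch the catch), push with care so that the plaster is not rammed hard against the end plate, and leave the blue-lidded jar and the two small castings where they stand.

Things in the scene. Friction and masses are not known exactly. Their poses are not given: they have to be found in the camera images.
- plaster_block: white plaster sanding block, a plain cuboid 45 (x) x 90 (y) x 30 (z) mm, about 0.2 kg, loose on the bench; origin at the centre of its underside, y along its length, z up. Either end may go in first.
- holder: slippery aluminium bench holder; origin on the bench, mid channel, x along the channel from flared mouth to end plate, y across, z up. No floor. Channel 48 mm wide between rails from x=-78 mm on, 12 thick, left 22 high, right 33 high, with the catch in its window. It covers x -105..+95, y -85..+60 mm. From x=-2 to +44 mm lips at z=33 mm reach 9 mm in from each side: slide in, do not drop in.
- holder_mouth (a point): on the bench at the mouth, mid channel, at holder x=-99 mm; the flare is about 66 mm wide here and narrows to 48 mm at x=-78 mm; nothing of the holder lies more than 6 mm outside it
- holder_seat (a point): on the bench in mid channel at holder x=-2 mm. The grey carriage with catch and end plate has been set by a screw within 8 mm either way along x; the setting is not reported, so the locked block's centre ends anywhere from 8 mm before to 8 mm beyond this point: feel or watch for the click.
- catch (a joint): orange spring catch on the right (-y) rail, m: 0 = shut, 0.005 to 0.008 while the block holds it aside; springs back to 0 once passed. Nose z 3 to 23 mm reaches 8 mm into the channel (to y=-16 mm); ramp toward the mouth starts 27 mm before the square locking face, which lies at x -55 to -39 mm. Pushing the block up the ramp takes 6 to 15 N, then less; locked, its rear end rests on that face.
- end_plate (a joint): black sprung end plate at the far end of the channel, m: 0 = at rest, grows as the block presses it back (spring 2 N at 0, 3.5 N at 0.003, where the catch clicks); it comes to a hard stop at 0.007, 4 mm beyond the click. More than 25 N on it is too hard for the plaster.
- slip_jar: bystander: white jar with a blue lid, 65 mm wide, 92 mm high; origin at its underside
- cuff_2: bystander: small white casting, 40x35x18 mm; origin at its underside
- cuff_5: bystander: small white casting, 46x36x15 mm; origin at its underside
- banding_wheel: obstacle, fixed: round grey turntable, plate about 200 mm across, with a cast bud on it, 215 mm high in all; origin on the bench at its middle. Pass over or round it.
Things that resemble listed ones, but are neither listed nor needed, are in the scene too. What is meant by the plaster_block is not green, and is the larger of those in its own colour.

How it is judged:
By the outcome, as a careful person would: the job done as asked, in the order asked, and still so for the second after the job is handed in, with the robot touching nothing.
It also fails if it takes over 58 s, if anything falls off the work surface, if the arm or the gripper's body presses on something with over 40 N, if the wrist force passes 120 N, or if a joint passes its speed limit or range.

ROBOT

A 7-joint arm with a two-finger parallel gripper is mounted at the origin on a cart in front of the work surface, level with it; the furniture and walls round the work are solid. World frame = base frame: x ahead of the robot, y to its left, z up, the work surface at z = 0. Lengths are in m, angles in rad, forces in N, time in s.
With the tool pointing down it reaches from about 0.425 to 0.825 m from the base axis. Payload 3.6 kg.
Tool frame: the origin (TCP) lies at the very end of the fingers, on their centre line; the grasp point (between the pads) lies 19 mm behind it; z points along the fingers, x is the direction in which the jaws open and shut, and the axes are right-handed (so a half turn about z gives the same grasp; the last joint's range is limited). The gripper opens to 93 mm and grips with 3 to 60 N. Pads are 15 mm wide; open, the fingers measure 128 mm over their backs; the gripper's body (75 mm by 188 mm) begins 65 mm behind the grasp point.
Start: joints at [1.232, 0.615, -0.013, 1.423, 0.008, 1.103, -0.04], TCP at [0.2, -0.618, 0.219] pointing down, gripper open.
Joint ranges: [-3.12, 3.12], [-0.3, 2.06], [-1.34, 1.32], [0.26, 2.42], [-1.36, 4.5], [0.01, 1.98], [-2.84, 2.84]. Speed limits (rad/s): [2.79, 2.79, 3.14, 3.14, 3.14, 3.14, 3.14].

INTERFACE

Orientations are given as a rotation vector (axis times angle).
In Python, from cell import ctrl gives the robot as it stands.
- The arm moves only by the shell command python3 -m handwheel 'ROWS' [OPENING] [FORCE]. ROWS is JSON, a list of rows, each a list of 2 entries, a list of its own where there are three numbers: the shift along the world's x, y, z in m, then the turn, a rotation vector about the world's x, y, z in rad. A call has 1 to 8 rows; each row is the pose to reach, as a shift and turn from the pose commanded when the call began; what a row does not reach only later rows make up. A row lasts 1/8 s, in which the tool goes at most 62.5 mm and 10.7 degrees, less where a joint would pass 70% of its speed; a pose out of reach is approached as far as the arm can. A call with a gripper value outside its range is refused whole. OPENING is the gripper command: -1 is shut, 1 is fully open, values between are in proportion, set as the call begins (- or left out, the last holds). The fingers move at their own pace and stop on an object; FORCE is the grip in N (left out, the last holds). Time passes only in rows, so rows that repeat a pose let the fingers close. It gives the time, the measured TCP pose, the force and the opening at its end, in the units of the state.
- ctrl.read_state(): the state, without advancing time (a new reading comes with each control period).
- ctrl.snapshot(name): name is "side" or "top"; returns a dict with "pixels" (480x640x3 uint8, red, green, blue), "z_map" (480x640 float32, m along the optical axis (not along the pixel's ray), 0 where there is no reading), "camera_matrix" (3x3 intrinsics, pixels), "D" ([k1, k2, p1, p2, k3] as OpenCV has them; the pictures are not rectified), "cam_to_world" (4x4, takes a point from camera to world coordinates). Camera axes: x right, y up, looking along -z (the intrinsics and any distortion apply to the point x, -y, -z); pixel columns grow to the right and rows downward; lengths in m; the calibration is good to about 2 mm. A picture is of the moment at which its call begins.
- ctrl.sign_off(): hands the job in, once; it reports no verdict.
The state is a dict: "t": time; "joint_positions": joint angles; "joint_velocities": joint speeds; "joint_torque": joint torques, N m; "tool_pos": TCP position; "eef_rot": TCP orientation; "force": force on the tool from outside, world axes, zero at the start; "moment": the same for the moment, N m; "opening": finger opening in m.
Only numpy, scipy, OpenCV 4.12 (cv2) and the standard library are available. Lean on these libraries where they do the work, as an engineer would, in place of code of your own. Each camera call takes 0.05 s, during which the arm holds its last target.

## Working session

There is one attempt and no reset: what is moved stays moved. The work goes in short steps, Python scripts to look and compute and a shell command to move; the robot and the scene stay as the last step left them, time stands still between calls to the robot, and variables do not carry over. Pictures are saved under pics/ and viewed, and the job is handed in when it is done.

```bash
ls; mkdir -p pics; python3 - <<'E'
from cell import ctrl
import cv2,numpy as np
s=ctrl.read_state()
print({k:np.round(v,3).tolist() for k,v in s.items()})
for n in("side","top"):
    d=ctrl.snapshot(n); cv2.imwrite(f"pics/{n}0.png",cv2.cvtColor(d["pixels"],cv2.COLOR_RGB2BGR))
    np.savez(f"{n}0.npz",**d)
    print(n,d["camera_matrix"],d["D"],np.round(d["cam_to_world"],3))
E
```

```text
pics
{'t': 0.0, 'joint_positions': [1.231, 0.616, -0.013, 1.425, 0.008, 1.103, -0.04], 'joint_velocities': [0.001, -0.001, 0.001, -0.002, 0.0, -0.001, -0.001], 'joint_torque': [0.0, -45.893, 0.21, -16.574, -0.061, 0.02, 0.0], 'tool_pos': [0.2, -0.618, 0.217], 'eef_rot': [-2.539, 1.847, 0.003], 'force': [0.01, -0.52, 0.407], 'moment': [0.026, 0.005, 0.006], 'opening': 0.093}
side [[433.2160585    0.         315.66509302]
 [  0.         433.2160585  235.02395991]
 [  0.           0.           1.        ]] [-0.06772008  0.          0.          0.          0.        ] [[-0.985  0.071 -0.158  0.355]
 [-0.173 -0.376  0.91   1.074]
 [ 0.005  0.924  0.383  0.447]
 [ 0.     0.     0.     1.   ]]
top [[559.64215754   0.         316.42583537]
 [  0.         559.64215754 238.71525484]
 [  0.           0.           1.        ]] [-0.01652312  0.          0.          0.          0.        ] [[ 0.024  0.996 -0.09   0.444]
 [-1.     0.025  0.013  0.097]
 [ 0.015  0.089  0.996  1.142]
 [ 0.     0.     0.     1.   ]]
```

View pics/side0.png

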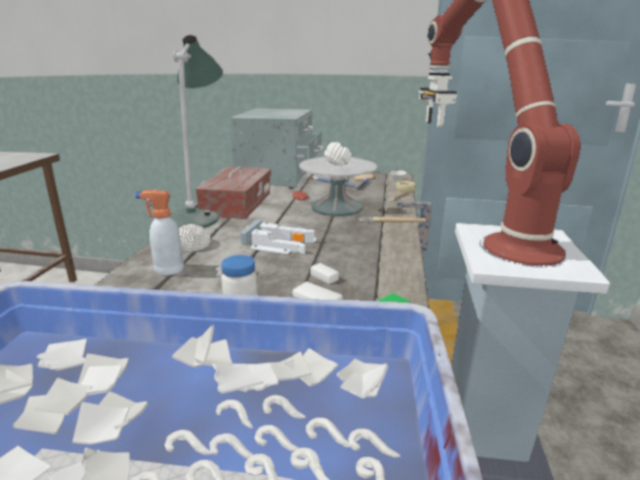

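View pics/top0.png

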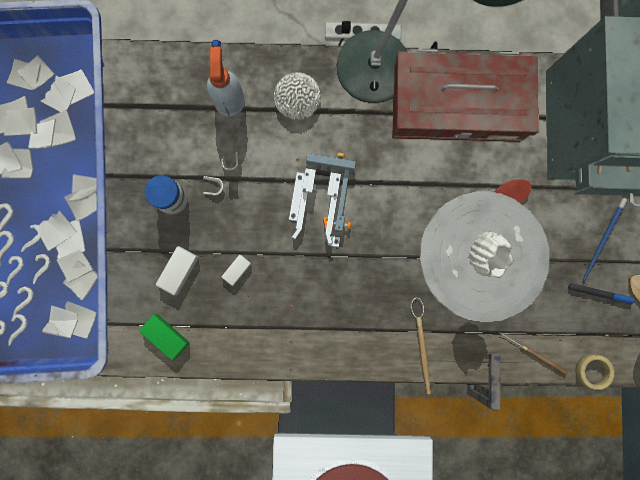

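The block candidates in the top view are the large white cuboid at (177,270), a smaller white cuboid at (236,272) and a green cuboid at (164,337). By the description it's the larger white one, at (177,270). I'll check that in close crops and measure it.

```bash
cat > h.py <<'E'
import numpy as np,cv2
def ray(d,uv):
    uv=np.array(uv,float).reshape(-1,1,2)
    n=cv2.undistortPoints(uv,d["camera_matrix"],d["D"]).reshape(-1,2)
    v=np.c_[n[:,0],-n[:,1],-np.ones(len(n))]
    T=d["cam_to_world"]; return T[:3,3],v@T[:3,:3].T
def onz(d,uv,z):
    o,v=ray(d,uv); return o+v*((z-o[2])/v[:,2])[:,None]
def cloud(d):
    H,W=d["z_map"].shape; u,v=np.meshgrid(np.arange(W),np.arange(H))
    o,r=ray(d,np.stack([u,v],-1).reshape(-1,2).astype(float))
    return (o+r*d["z_map"].reshape(-1,1)).reshape(H,W,3)
E
python3 - <<'E'
from h import *
d=dict(np.load("top0.npz")); im=cv2.cvtColor(d["pixels"],cv2.COLOR_RGB2BGR)
a=im[130:300,130:380]; cv2.imwrite("pics/crop1.png",cv2.resize(a,None,fx=3.2,fy=3.2,interpolation=cv2.INTER_CUBIC))
a=im[145:255,280:365]; cv2.imwrite("pics/crop2.png",cv2.resize(a,None,fx=5,fy=5,interpolation=cv2.INTER_CUBIC))
C=cloud(d)
for p in[(177,270),(178,262),(236,270),(164,335),(165,192),(120,290),(300,220),(335,165),(345,200),(213,186),(338,225),(280,230)]: print(p,C[p[1],p[0]].round(4))
s=dict(np.load("side0.npz")); im=cv2.cvtColor(s["pixels"],cv2.COLOR_RGB2BGR)
cv2.imwrite("pics/crop3.png",cv2.resize(im[210:310,200:360],None,fx=5,fy=5,interpolation=cv2.INTER_CUBIC))
E
```

```text
(177, 270) [0.4749 0.3561 0.0341]
(178, 262) [0.491  0.3564 0.0278]
(236, 270) [0.4782 0.2415 0.0215]
(164, 335) [0.3472 0.3767 0.0303]
(165, 192) [0.6204 0.3725 0.0903]
(120, 290) [ 0.4325  0.4783 -0.0022]
(300, 220) [0.5819 0.1165 0.0222]
(335, 165) [0.6943 0.0488 0.0319]
(345, 200) [ 6.286e-01  2.520e-02 -1.000e-04]
(213, 186) [ 0.6512  0.2987 -0.0036]
(338, 225) [0.5731 0.04   0.0281]
(280, 230) [0.5629 0.1573 0.0009]
```

View pics/crop1.png

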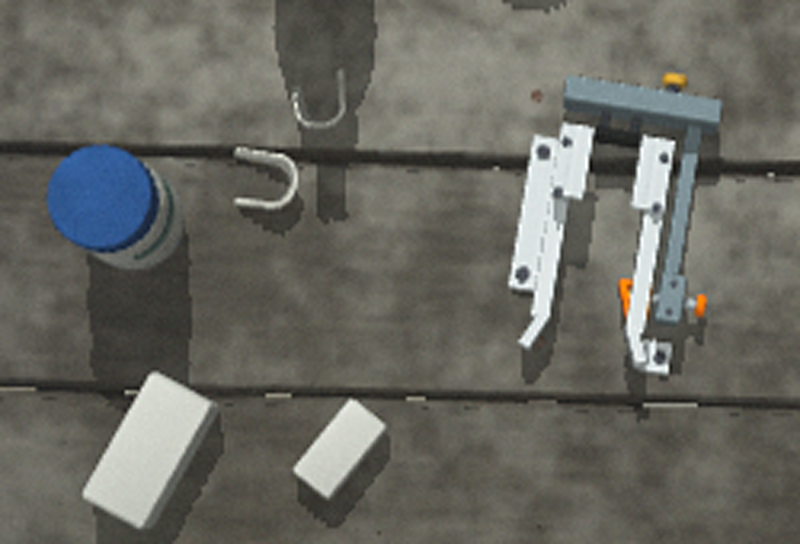

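View pics/crop2.png

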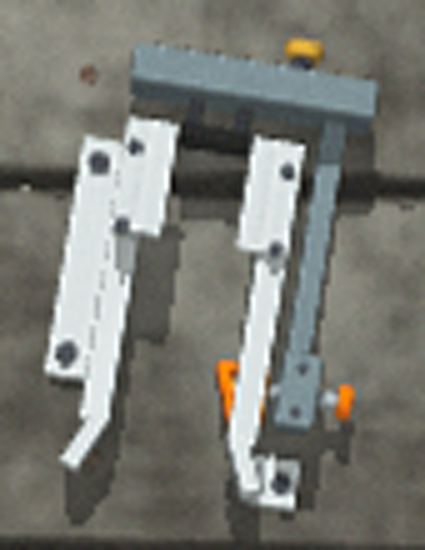

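View pics/crop3.png

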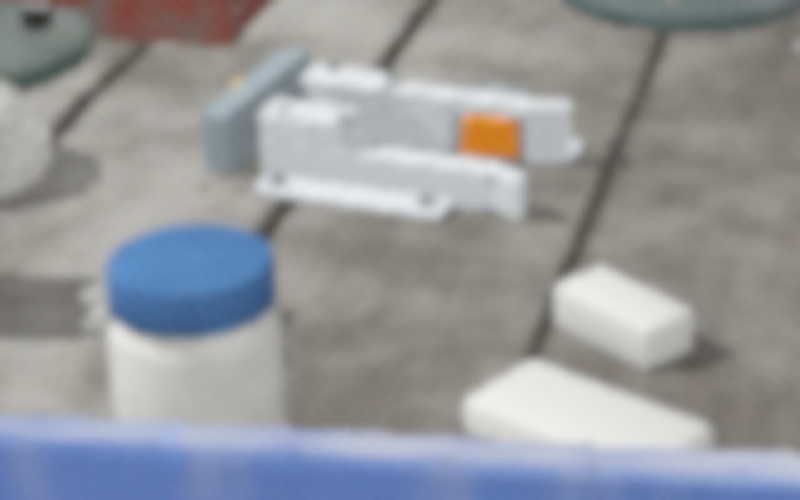

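The crops confirm the choice: the large white cuboid is at (177,270). The U-shaped castings are at (213,186) and (230,160). The holder's mouth faces the robot, around pixel (315,240), with the catch at (326,222). Next I'll measure the poses.

```bash
cat > meas.py <<'E'
from h import *
def block(d,roi,zt=.03):
    g=d["pixels"].astype(int); m=((g.min(2)>135)&(g.max(2)-g.min(2)<40)).astype(np.uint8)
    k=np.zeros_like(m); x0,y0,x1,y1=roi; k[y0:y1,x0:x1]=m[y0:y1,x0:x1]
    c=max(cv2.findContours(k,0,cv2.CHAIN_APPROX_NONE)[0],key=cv2.contourArea)
    P=onz(d,c.reshape(-1,2),zt)[:,:2]
    r=cv2.minAreaRect((P*1000).astype(np.float32)); return r,cv2.boxPoints(r)
E
python3 - <<'E'
from meas import *
d=dict(np.load("top0.npz"))
for roi in [(140,235,208,305),(212,245,260,300)]:
    r,b=block(d,roi); print(r,b.round(1).tolist())
g=d["pixels"].astype(int); C=cloud(d)
m=(g.min(2)>150)&(g.max(2)-g.min(2)<40)
for r in range(165,248,4):
    xs=np.where(m[r,285:365])[0]+285
    runs=np.split(xs,np.where(np.diff(xs)>1)[0]+1)
    o=[]
    for u in runs:
        if len(u)<3: continue
        z=C[r,u[len(u)//2],2]; zz=.033 if z>.0275 else .022
        q=onz(d,[(u[0]-.5,r),(u[-1]+.5,r)],zz)*1000
        o.append((int(u[0]),int(u[-1]),round(z*1000),q[0,:2].round(1).tolist(),q[1,:2].round(1).tolist()))
    print(r,o)
o=(g[...,0]>190)&(g[...,2]<90)&(g[...,1]<170)
ys,xs=np.where(o[140:260,280:370]); 
print(cv2.connectedComponentsWithStats(o[140:260,280:370].astype(np.uint8))[2:])
E
```

```text
((475.3556823730469, 360.3809814453125), (42.88899612426758, 89.09254455566406), 62.71940994262695) [[425.8999938964844, 361.70001220703125], [505.1000061035156, 320.8999938964844], [524.7999877929688, 359.0], [445.6000061035156, 399.8999938964844]]
((479.0718078613281, 241.3588104248047), (28.296276092529297, 57.806976318359375), 52.9524040222168) [[447.5, 247.5], [493.6000061035156, 212.6999969482422], [510.70001220703125, 235.1999969482422], [464.5, 270.1000061035156]]
165 []
169 [(306, 313, 36, [684.2, 108.0], [684.6, 92.0])]
173 [(297, 303, 11, [677.8, 126.2], [678.2, 112.0]), (308, 314, 36, [676.1, 103.8], [676.5, 89.7]), (331, 337, 39, [677.4, 57.6], [677.8, 43.5])]
177 [(302, 314, 32, [667.7, 115.7], [668.4, 89.5]), (330, 339, 38, [669.2, 59.4], [669.7, 39.3])]
181 [(295, 313, 37, [659.1, 129.5], [660.2, 91.4]), (329, 339, 37, [661.0, 61.2], [661.6, 39.1])]
185 [(295, 312, 36, [651.0, 129.3], [652.0, 93.2]), (329, 338, 38, [652.8, 61.0], [653.4, 41.0])]
189 [(294, 302, 4, [644.8, 131.4], [645.3, 113.2]), (306, 312, 34, [643.5, 107.0], [643.8, 93.0]), (328, 337, 37, [644.7, 62
[... 1115 characters left out ...]
330, 34, [555.9, 64.9], [556.1, 54.9])]
237 [(293, 295, 20, [547.2, 130.7], [547.3, 124.6]), (327, 330, 33, [547.9, 62.7], [548.1, 54.7]), (332, 334, 1142, [548.2, 52.7], [548.3, 46.8])]
241 [(328, 331, 32, [540.0, 60.5], [540.2, 52.6])]
245 [(332, 338, 6, [533.1, 51.9], [533.4, 37.9])]
(array([[    0,     0,    90,   120, 10754],
       [   58,    13,     1,     1,     1],
       [   60,    13,     3,     3,     6],
       [   44,    77,     4,    11,    25],
       [   68,    82,     3,     6,    14]], dtype=int32), array([[44.4565743 , 59.44708946],
       [58.        , 13.        ],
       [61.        , 14.16666667],
       [45.12      , 81.08      ],
       [68.71428571, 84.35714286]]))
```

```bash
cat > hold.py <<'E'
from h import *
# sub-pixel edges of rails: 1-D half-max crossing along rows
def edge(g,r,a,b):
    p=g[r,a:b+1]; lo,hi=p.min(),p.max(); t=(lo+hi)/2
    i=np.where(np.diff(np.sign(p-t))!=0)[0]
    if len(i)!=1: return None
    i=i[0]; return a+i+(t-p[i])/(p[i+1]-p[i])
def fit(d,rows,guess,zt,w=4):
    g=cv2.cvtColor(d["pixels"],cv2.COLOR_RGB2GRAY).astype(float)
    P=[]
    for r in rows:
        c=guess(r); e=edge(g,r,int(c-w),int(c+w))
        if e is not None: P.append((e,r))
    Q=onz(d,P,zt)[:,:2]*1000
    A=np.c_[Q[:,0],np.ones(len(Q))]
    for _ in range(3):
        k,*_r=np.linalg.lstsq(A,Q[:,1],rcond=None); e=Q[:,1]-A@k; ok=abs(e)<max(1,2*e.std()); A,Q=A[ok],Q[ok]
    return k,e.std(),len(Q),Q
E
python3 - <<'E'
from hold import *
from scipy.spatial.transform import Rotation as R
d=dict(np.load("top0.npz"))
L=lambda r0,c0,r1,c1:(lambda r:c0+(c1-c0)*(r-r0)/(r1-r0))
for n,rows,gs,z in [("rightIn",range(200,232),L(201,331,229,326.5),.033),("rightOut",range(200,232),L(201,336,229,331.5),.033),("lipL",range(170,190),L(169,314,189,312.5),.033),("lipR",range(173,191),L(173,330.5,189,327.5),.033),("leftIn",range(196,228),L(205,305,225,301.5),.022)]:
    try:
        k,s,c,Q=fit(d,rows,gs,z); print(n,"slope",k[0].round(4),"deg",np.degrees(np.arctan(k[0])).round(2),"y@600",(k@[600,1]).round(1),s.round(2),c)
    except Exception as e: print(n,e)
C=cloud(d)
for p in [(104,200),(104,250),(102,300),(98,300),(100,250)]: print(p,C[p[1],p[0]].round(3))
g=d["pixels"].astype(int)
s=np.array([-2.539,1.847,.003]); print(R.from_rotvec(s).as_matrix().round(3))
# grey bar
m=(abs(C[...,2]-.035)<.025)&(g[...,2]-g[...,0]>10)
k=np.zeros(m.shape,np.uint8); k[148:185,300:360]=m[148:185,300:360]
c=max(cv2.findContours(k,0,2)[0],key=cv2.contourArea); print(cv2.minAreaRect(c))
E
```

```text
rightIn slope -0.1504 deg -8.56 y@600 59.9 0.44 27
rightOut slope -0.1382 deg -7.87 y@600 48.2 0.34 31
lipL slope -0.1315 deg -7.49 y@600 99.3 0.31 20
lipR slope -0.1394 deg -7.93 y@600 69.1 0.29 18
leftIn slope -0.1373 deg -7.82 y@600 108.9 0.32 27
(104, 200) [0.604 0.492 0.077]
(104, 250) [0.508 0.484 0.083]
(102, 300) [0.414 0.482 0.085]
(98, 300) [0.414 0.489 0.087]
(100, 250) [0.507 0.49  0.088]
[[ 0.308 -0.951 -0.   ]
 [-0.951 -0.308  0.003]
 [-0.003 -0.    -1.   ]]
((328.78106689453125, 166.5865020751953), (49.038822174072266, 25.51194953918457), 17.10272979736328)
```

Measured so far:

| Item | Position | Angle / size |
|---|---|---|
| Block | centre (475, 360) mm | long axis at -27.3°, 43x89 mm seen (45x90 given) |
| Holder | axis y = 84.3 mm at x = 600 mm, origin about (638, 79) mm | angle -7.9°, rail gap 48.5 mm (48 given) |

The first move goes over the wheel, keeping the tip above 0.28 m.

```bash
python3 -m handwheel '[[[0.03,0.03,0.03],[0,0,0]],[[0.07,0.06,0.06],[0,0,0]],[[0.11,0.09,0.09],[0,0,-0.1]],[[0.155,0.125,0.1],[0,0,-0.2]],[[0.2,0.165,0.1],[0,0,-0.3]],[[0.235,0.21,0.1],[0,0,-0.4]],[[0.265,0.26,0.1],[0,0,-0.5]],[[0.29,0.315,0.1],[0,0,-0.6]]]' 1
```

```text
t: 1.1
tool_pos: [0.4908, -0.3016, 0.3179]
eef_rot: [1.876, -2.519, -0.001]
force: [0.3, -0.9, -0.1]
opening: 0.0932
```

```bash
python3 -m handwheel '[[[0.02,0.055,0],[0,0,-0.1]],[[0.04,0.11,0],[0,0,-0.189]],[[0.05,0.17,0],[0,0,-0.189]],[[0.055,0.23,0],[0,0,-0.189]],[[0.055,0.29,0],[0,0,-0.189]],[[0.05,0.35,0],[0,0,-0.189]],[[0.04,0.41,0],[0,0,-0.189]],[[0.03,0.47,-0.01],[0,0,-0.189]]]'
python3 -m handwheel '[[[-0.015,0.055,-0.02],[0,0,0]],[[-0.03,0.11,-0.05],[0,0,0]],[[-0.05,0.16,-0.08],[0,0,0]],[[-0.067,0.204,-0.11],[0,0,0]],[[-0.067,0.205,-0.15],[0,0,0]],[[-0.067,0.205,-0.18],[0,0,0]],[[-0.067,0.205,-0.18],[0,0,0]],[[-0.067,0.205,-0.18],[0,0,0]]]'
python3 - <<'E'
from cell import ctrl
from h import *
from scipy.spatial.transform import Rotation as R
s=ctrl.read_state(); x=R.from_rotvec(s["eef_rot"]).as_matrix()
print(s["t"],s["tool_pos"],np.degrees(np.arctan2(x[1,0],x[0,0])),np.round(s["joint_positions"],2))
d=ctrl.snapshot("top");cv2.imwrite("pics/t1.png",cv2.resize(cv2.cvtColor(d["pixels"],cv2.COLOR_RGB2BGR)[150:350,80:340],None,fx=3,fy=3))
E
```

```text
t: 2.1
tool_pos: [0.5198, 0.1685, 0.3089]
eef_rot: [-1.634, 2.682, -0.001]
force: [0.4, -0.5, 0.8]
opening: 0.0928
t: 3.1
tool_pos: [0.4537, 0.372, 0.1296]
eef_rot: [-1.634, 2.681, 0.0]
force: [-0.7, 0.5, 0.1]
opening: 0.0929
3.1 [0.4537193  0.37196211 0.12962466] -117.30076521388528 [-0.7   0.61 -0.04  1.72  0.03  0.81 -2.8 ]
```

View pics/t1.png

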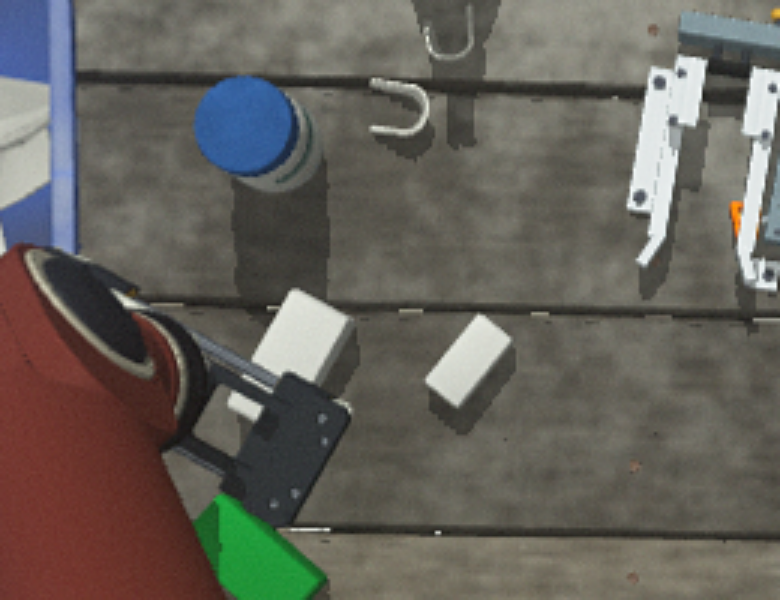

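The gripper is lined up over the rear part of the block, at about crop (300,350), with a finger either side. The green block is clear of it, so I'll descend and grip.

```bash
python3 -m handwheel '[[[0,0,-0.04],[0,0,0]],[[0,0,-0.08],[0,0,0]],[[0,0,-0.11],[0,0,0]],[[0,0,-0.123],[0,0,0]],[[0,0,-0.123],[0,0,0]]]'
python3 -m handwheel '[[[0,0,0],[0,0,0]],[[0,0,0],[0,0,0]],[[0,0,0],[0,0,0]],[[0,0,0],[0,0,0]],[[0,0,0],[0,0,0]],[[0,0,0],[0,0,0]]]' -1 35
```

```text
t: 3.78
tool_pos: [0.4535, 0.3718, 0.0061]
eef_rot: [-1.634, 2.682, 0.0]
force: [0.6, -0.2, -0.5]
opening: 0.093
t: 4.53
tool_pos: [0.453, 0.3716, 0.0057]
eef_rot: [-1.635, 2.683, 0.0]
force: [-0.1, -0.1, 0.4]
opening: 0.0448
```

```bash
python3 -m handwheel '[[[0,0,0.03],[0,0,0]],[[0,0,0.06],[0,0,0]],[[0,-0.05,0.07],[0,0,0.1]],[[0,-0.105,0.07],[0,0,0.2]],[[0,-0.16,0.07],[0,0,0.3]],[[0,-0.215,0.07],[0,0,0.338]],[[-0.003,-0.266,0.07],[0,0,0.338]],[[-0.003,-0.266,0.07],[0,0,0.338]]]'
python3 -m handwheel '[[[0,0,-0.03],[0,0,0]],[[0,0,-0.055],[0,0,0]],[[0,0,-0.066],[0,0,0]],[[0,0,-0.068],[0,0,0]]]'
cat > look.py <<'E'
import sys
from cell import ctrl
from meas import *
from scipy.spatial.transform import Rotation as R
s=ctrl.read_state(); x=R.from_rotvec(s["eef_rot"]).as_matrix()
print(s["t"],s["tool_pos"].round(4) if hasattr(s["tool_pos"],"round") else s["tool_pos"],np.degrees(np.arctan2(x[1,0],x[0,0])).round(2),np.round(s["joint_positions"],2))
n=sys.argv[1]
for c,b in (("top",(140,330,230,390)),("side",(200,300,200,360))):
    d=ctrl.snapshot(c); np.savez(f"{c}_{n}.npz",**d)
    cv2.imwrite(f"pics/{n}_{c}.png",cv2.resize(cv2.cvtColor(d["pixels"],cv2.COLOR_RGB2BGR)[b[0]:b[1],b[2]:b[3]],None,fx=4.0 if c=="top" else 5,fy=3.15 if 0 else (3.1 if c=="top" else 5)) if 0 else cv2.resize(cv2.cvtColor(d["pixels"],cv2.COLOR_RGB2BGR)[b[0]:b[1],b[2]:b[3]],None,fx=3.1 if c=="top" else 4.9,fy=3.1 if c=="top" else 4.9,interpolation=cv2.INTER_CUBIC))
E
python3 look.py a
```

```text
t: 5.52
tool_pos: [0.4488, 0.0994, 0.0751]
eef_rot: [2.048, -2.375, 0.002]
force: [-0.6, -0.1, -2.4]
opening: 0.0449
t: 6.02
tool_pos: [0.4498, 0.1062, 0.0071]
eef_rot: [2.064, -2.368, -0.001]
force: [-0.5, 0.0, -1.8]
opening: 0.0449
6.025 [0.4498 0.1062 0.0071] -97.85 [-0.2   0.69 -0.11  2.14  0.22  0.32 -2.21]
```

View pics/a_top.png

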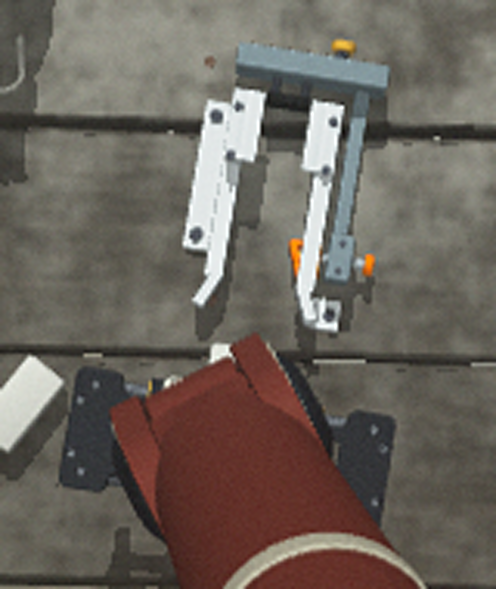

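View pics/a_side.png

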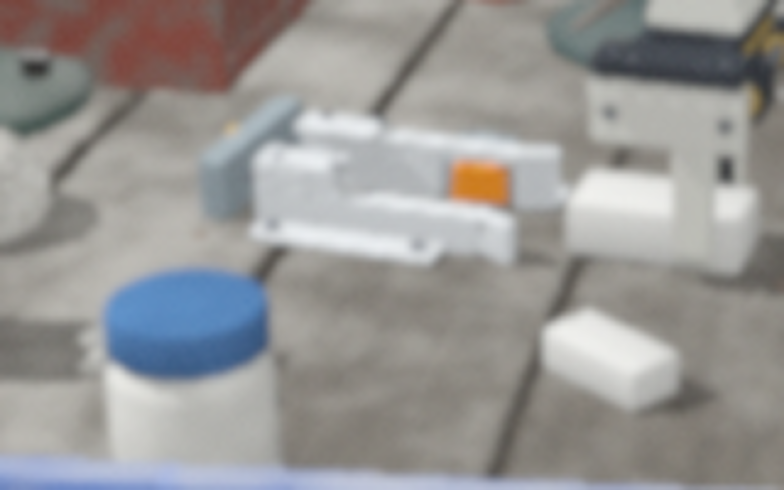

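The block is held level just short of the mouth and on the axis to within 1 mm. Next I'll slide it in.

```bash
python3 -m handwheel '[[[0.01,-0.0024,-0.001],[0,0,0]],[[0.02,-0.0038,-0.001],[0,0,0]],[[0.03,-0.0052,-0.001],[0,0,0]],[[0.04,-0.0066,-0.001],[0,0,0]],[[0.05,-0.008,-0.001],[0,0,0]]]'
python3 -m handwheel '[[[0.003,-0.0004,0],[0,0,0]],[[0.006,-0.0008,0],[0,0,0]],[[0.009,-0.0012,0],[0,0,0]],[[0.009,-0.0012,0],[0,0,0]]]'
python3 look.py b
```

```text
t: 6.75
tool_pos: [0.5008, 0.0974, 0.0066]
eef_rot: [-2.062, 2.37, 0.0]
force: [0.6, 0.2, -3.1]
opening: 0.0449
t: 7.25
tool_pos: [0.5078, 0.098, 0.0064]
eef_rot: [2.065, -2.367, -0.004]
force: [-2.3, 4.9, -2.9]
opening: 0.0448
7.25 [0.5078 0.098  0.0064] -97.78 [-0.14  0.73 -0.14  1.99  0.22  0.43 -2.16]
```

View pics/b_top.png

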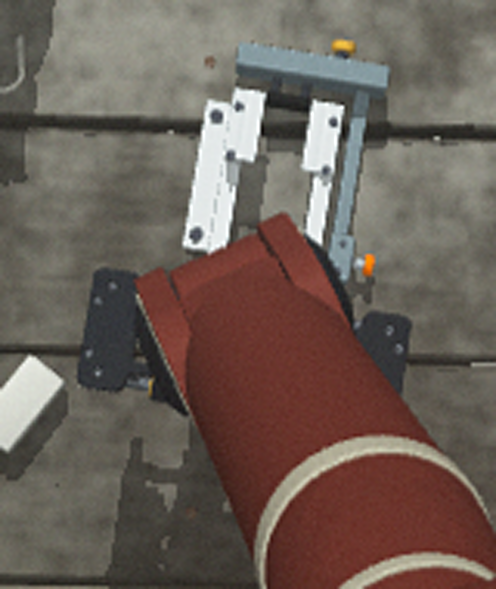

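View pics/b_side.png

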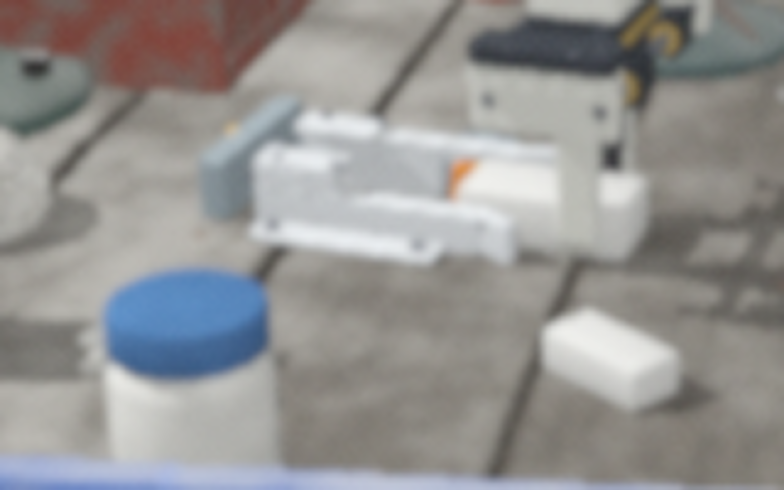

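The block's nose is in the channel and against the catch ramp: the force is +4.9 N in y and the orange is partly hidden behind the block. I'll let go, rise, close the jaws, turn them along the channel and come down behind it.

```bash
python3 -m handwheel '[[[0,0,0],[0,0,0]],[[0,0,0],[0,0,0]],[[0,0,0],[0,0,0]],[[0,0,0.02],[0,0,0]],[[0,0,0.06],[0,0,0]],[[0,0,0.1],[0,0,0]]]' 0.4
python3 -m handwheel '[[[-0.02,0.003,0],[0,0,0.18]],[[-0.04,0.005,0],[0,0,0.36]],[[-0.06,0.008,0],[0,0,0.54]],[[-0.06,0.008,0],[0,0,0.72]],[[-0.06,0.008,0],[0,0,0.9]],[[-0.06,0.008,0],[0,0,1.08]],[[-0.06,0.008,0],[0,0,1.26]],[[-0.06,0.008,0],[0,0,1.44]]]' -1
python3 -m handwheel '[[[0,0,0],[0,0,0.13]],[[0,0,0],[0,0,0.13]],[[0,0,0],[0,0,0.13]]]'
python3 look.py c
```

```text
t: 8.1
tool_pos: [0.5092, 0.0958, 0.1077]
eef_rot: [2.062, -2.37, 0.001]
force: [0.8, 0.2, 0.3]
opening: 0.0653
t: 9.1
tool_pos: [0.4495, 0.1038, 0.1068]
eef_rot: [3.114, -0.414, 0.002]
force: [0.2, -0.8, 0.6]
opening: 0.0004
t: 9.48
tool_pos: [0.4492, 0.1041, 0.1067]
eef_rot: [3.134, -0.222, 0.001]
force: [-0.3, -0.2, 0.1]
opening: 0.0005
9.475 [0.4492 0.1041 0.1067] -8.11 [ 0.17  0.57 -0.65  2.07  0.55  0.68 -0.99]
```

View pics/c_top.png

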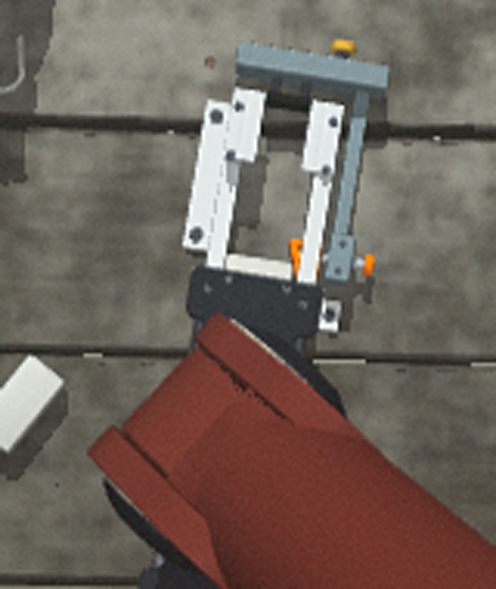

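View pics/c_side.png

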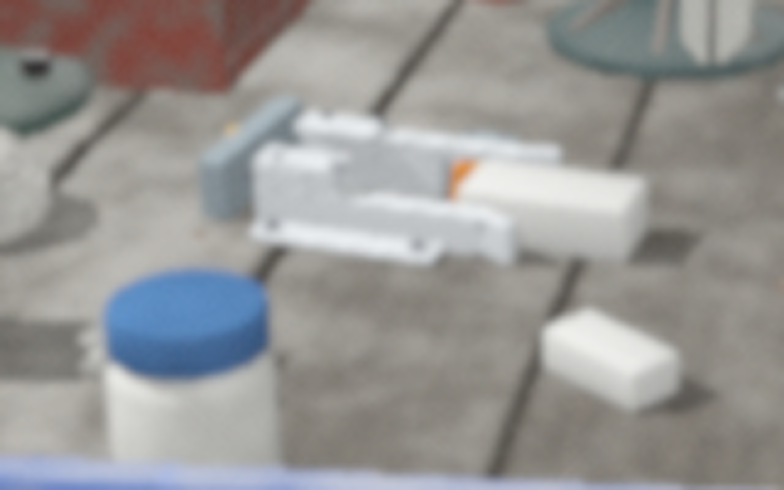

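The block stands in the channel with its nose at the catch, and there is a clear gap behind it. I'll lower the closed fingers and approach.

```bash
python3 -m handwheel '[[[0,0.001,-0.04],[0,0,0]],[[0,0.002,-0.08],[0,0,0]],[[0,0.002,-0.099],[0,0,0]],[[0.004,0.0014,-0.099],[0,0,0]],[[0.008,0.0008,-0.099],[0,0,0]],[[0.012,0.0002,-0.099],[0,0,0]],[[0.015,-0.0002,-0.099],[0,0,0]]]' 
python3 -m handwheel '[[[0.002,-0.0003,0],[0,0,0]],[[0.004,-0.0006,0],[0,0,0]],[[0.006,-0.0008,0],[0,0,0]]]'
```

```text
t: 10.45
tool_pos: [0.4649, 0.1041, 0.0083]
eef_rot: [-3.133, 0.219, -0.002]
force: [-0.0, -0.2, -0.3]
opening: 0.0009
t: 10.82
tool_pos: [0.4701, 0.1033, 0.0077]
eef_rot: [3.134, -0.218, -0.0]
force: [0.2, 0.6, -0.8]
opening: 0.0006
```

```bash
python3 -m handwheel '[[[0.002,-0.0003,0],[0,0,0]],[[0.004,-0.0006,0],[0,0,0]],[[0.006,-0.0008,0],[0,0,0]]]'
python3 -m handwheel '[[[0.0015,-0.0002,0],[0,0,0]],[[0.003,-0.0004,0],[0,0,0]]]'
python3 -m handwheel '[[[0.0015,-0.0002,0],[0,0,0]],[[0.003,-0.0004,0],[0,0,0]]]'
python3 -m handwheel '[[[0.0015,-0.0002,0],[0,0,0]],[[0.003,-0.0004,0],[0,0,0]]]'
python3 -m handwheel '[[[0.0015,-0.0002,0],[0,0,0]],[[0.003,-0.0004,0],[0,0,0]]]'
```

```text
t: 11.2
tool_pos: [0.471, 0.1031, 0.0076]
eef_rot: [3.132, -0.215, -0.013]
force: [-11.4, 2.3, 10.6]
opening: 0.0
t: 11.45
tool_pos: [0.4711, 0.103, 0.0076]
eef_rot: [3.131, -0.212, -0.02]
force: [-15.1, 3.2, 15.8]
opening: 0.0003
t: 11.7
tool_pos: [0.4711, 0.103, 0.0077]
eef_rot: [3.13, -0.21, -0.026]
force: [-19.6, 2.9, 20.9]
opening: 0.0006
t: 11.95
tool_pos: [0.4713, 0.1029, 0.0077]
eef_rot: [3.129, -0.209, -0.034]
force: [-25.2, 3.6, 24.2]
opening: 0.0002
t: 12.2
tool_pos: [0.4732, 0.1027, 0.0077]
eef_rot: [3.129, -0.208, -0.036]
force: [-25.2, 3.5, 24.4]
opening: 0.0003
```

The tool also presses down as it pushes (about 24 N in z), which adds friction on the bench. I'll ease the command upward while pushing.

```bash
python3 -m handwheel '[[[0,0,0.002],[0,0,0]],[[0,0,0.004],[0,0,0]]]'
python3 -m handwheel '[[[0,0,0.002],[0,0,0]],[[0,0,0.004],[0,0,0]]]'
python3 look.py d
```

```text
t: 12.45
tool_pos: [0.4809, 0.1015, 0.0106]
eef_rot: [3.132, -0.213, -0.018]
force: [-9.6, 2.0, 1.8]
opening: 0.0004
t: 12.7
tool_pos: [0.4823, 0.1014, 0.0145]
eef_rot: [3.132, -0.214, -0.015]
force: [-7.2, 2.4, 0.3]
opening: 0.0005
12.7 [0.4823 0.1014 0.0145] -7.81 [ 0.08  0.75 -0.51  2.04  0.71  0.54 -1.08]
```

View pics/d_side.png

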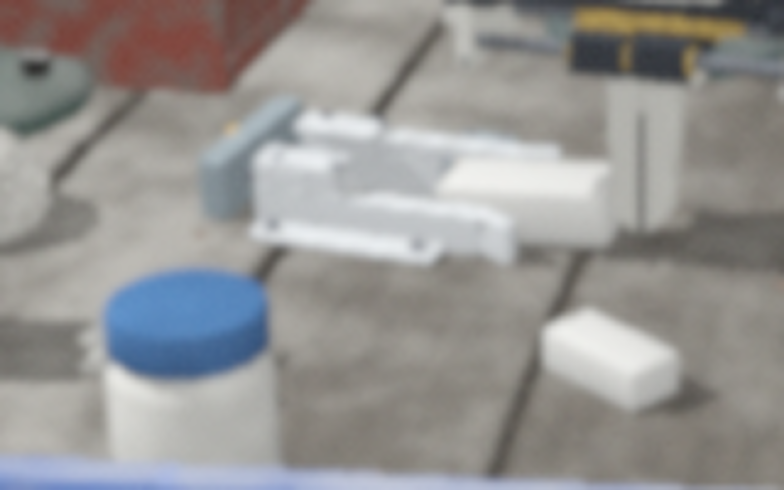

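View pics/d_top.png

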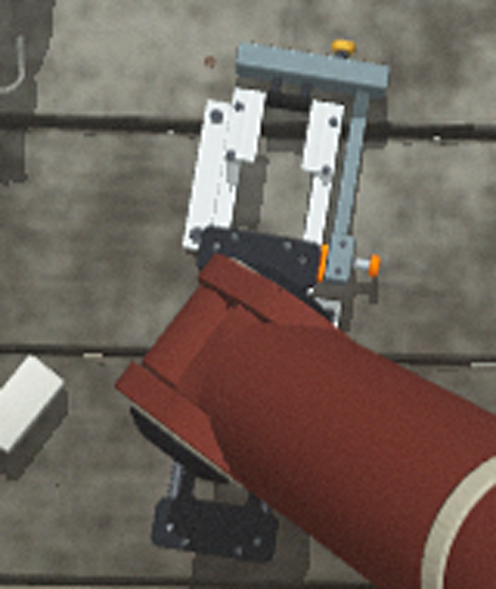

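The block went up the ramp: the orange stop has moved aside to top-crop (375,265), and only about 7 N is needed now. I'll carry on steadily.

```bash
python3 -m handwheel '[[[0.003,-0.0004,0],[0,0,0]],[[0.006,-0.0008,0],[0,0,0]],[[0.009,-0.0013,0],[0,0,0]],[[0.012,-0.0017,0],[0,0,0]]]'
python3 -m handwheel '[[[0.003,-0.0004,0],[0,0,0]],[[0.006,-0.0008,0],[0,0,0]],[[0.009,-0.0013,0],[0,0,0]],[[0.012,-0.0017,0],[0,0,0]]]'
python3 -m handwheel '[[[0.003,-0.0004,0],[0,0,0]],[[0.006,-0.0008,0],[0,0,0]],[[0.009,-0.0013,0],[0,0,0]],[[0.012,-0.0017,0],[0,0,0]]]'
python3 look.py e
```

```text
t: 13.3
tool_pos: [0.495, 0.0997, 0.0145]
eef_rot: [3.133, -0.215, -0.014]
force: [-6.8, 1.9, 0.1]
opening: 0.0007
t: 13.8
tool_pos: [0.5074, 0.0985, 0.0146]
eef_rot: [3.134, -0.215, -0.013]
force: [-6.4, 3.0, 0.3]
opening: 0.0003
t: 14.3
tool_pos: [0.5195, 0.0971, 0.0146]
eef_rot: [3.134, -0.215, -0.013]
force: [-6.2, 2.7, 0.1]
opening: 0.0006
14.3 [0.5195 0.0971 0.0146] -7.84 [ 0.12  0.79 -0.54  1.94  0.69  0.61 -1.01]
```

View pics/e_side.png

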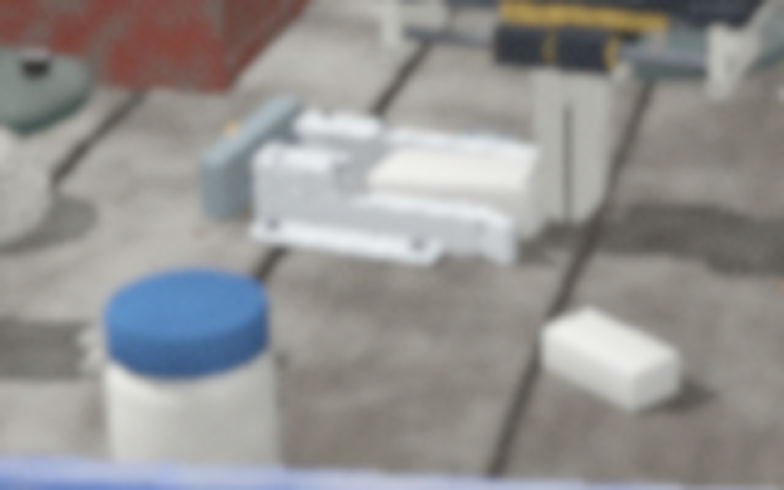

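View pics/e_top.png

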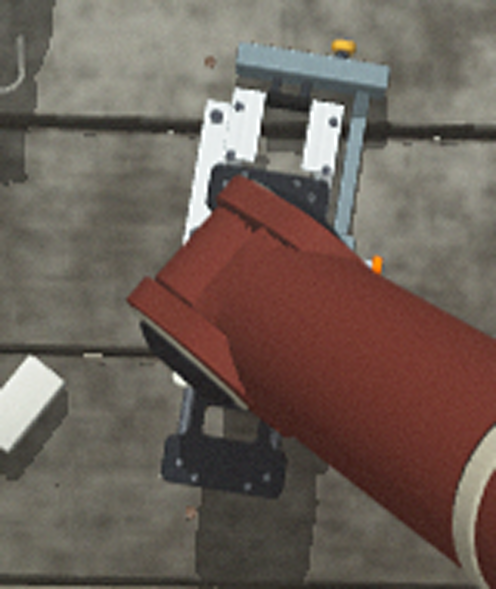

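```bash
python3 -m handwheel '[[[0.003,-0.0004,0],[0,0,0]],[[0.006,-0.0008,0],[0,0,0]],[[0.009,-0.0013,0],[0,0,0]],[[0.012,-0.0017,0],[0,0,0]],[[0.015,-0.0021,0],[0,0,0]],[[0.018,-0.0025,0],[0,0,0]]]'
python3 -m handwheel '[[[0.003,-0.0004,0],[0,0,0]],[[0.006,-0.0008,0],[0,0,0]],[[0.009,-0.0013,0],[0,0,0]],[[0.012,-0.0017,0],[0,0,0]],[[0.015,-0.0021,0],[0,0,0]],[[0.018,-0.0025,0],[0,0,0]]]'
python3 look.py f
```

```text
t: 15.15
tool_pos: [0.5374, 0.0946, 0.0145]
eef_rot: [3.134, -0.215, -0.014]
force: [-6.2, 2.0, -0.6]
opening: 0.0006
t: 15.9
tool_pos: [0.5552, 0.0922, 0.0144]
eef_rot: [3.134, -0.215, -0.015]
force: [-6.5, 2.2, 0.7]
opening: 0.0006
15.9 [0.5552 0.0922 0.0144] -7.85 [ 0.14  0.83 -0.56  1.85  0.67  0.68 -0.95]
```

View pics/f_side.png

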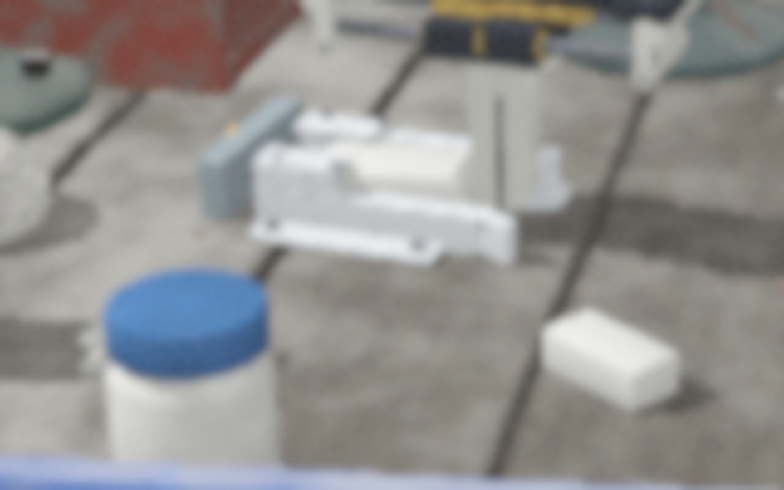

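View pics/f_top.png

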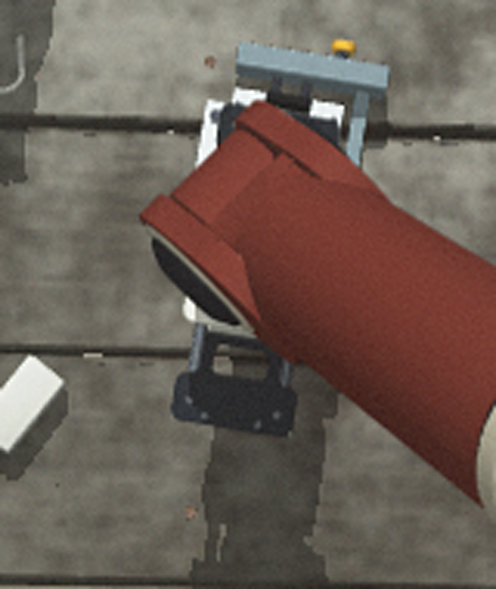

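Now finer steps, 1 mm per row, watching the force.

```bash
python3 -m handwheel '[[[0.0015,-0.0002,0],[0,0,0]],[[0.003,-0.0004,0],[0,0,0]],[[0.0045,-0.0006,0],[0,0,0]]]'
python3 -m handwheel '[[[0.001,-0.0001,0],[0,0,0]],[[0.002,-0.0003,0],[0,0,0]],[[0.003,-0.0004,0],[0,0,0]]]'
python3 -m handwheel '[[[0.001,-0.0001,0],[0,0,0]],[[0.002,-0.0003,0],[0,0,0]]]'
```

```text
t: 16.38
tool_pos: [0.5594, 0.0916, 0.0143]
eef_rot: [3.134, -0.215, -0.015]
force: [-7.0, 2.2, 0.1]
opening: 0.0005
t: 16.75
tool_pos: [0.5624, 0.0911, 0.0143]
eef_rot: [3.134, -0.215, -0.015]
force: [-7.3, 3.0, -0.1]
opening: 0.0005
t: 17.0
tool_pos: [0.5643, 0.0909, 0.0143]
eef_rot: [3.134, -0.215, -0.015]
force: [-6.4, 2.0, 0.6]
opening: 0.0004
```

```bash
python3 -m handwheel '[[[0.001,-0.0001,0],[0,0,0]],[[0.002,-0.0003,0],[0,0,0]]]'
```

```text
t: 17.25
tool_pos: [0.5664, 0.0906, 0.0143]
eef_rot: [3.134, -0.215, -0.016]
force: [-7.3, 2.1, 0.1]
opening: 0.0007
```

```bash
python3 -m handwheel '[[[0.001,-0.0001,0],[0,0,0]],[[0.002,-0.0003,0],[0,0,0]]]'; python3 -m handwheel '[[[0.001,-0.0001,0],[0,0,0]],[[0.002,-0.0003,0],[0,0,0]]]'
```

```text
t: 17.5
tool_pos: [0.5683, 0.0903, 0.0143]
eef_rot: [3.134, -0.215, -0.016]
force: [-7.6, 3.0, 0.4]
opening: 0.0004
t: 17.75
tool_pos: [0.5703, 0.0901, 0.0143]
eef_rot: [3.134, -0.215, -0.016]
force: [-7.3, 2.3, 0.5]
opening: 0.0005
```

```bash
python3 -m handwheel '[[[0.001,-0.0001,0],[0,0,0]]]';python3 -m handwheel '[[[0.001,-0.0001,0],[0,0,0]]]'; python3 look.py g
```

```text
t: 17.88
tool_pos: [0.5714, 0.0899, 0.0143]
eef_rot: [3.134, -0.215, -0.016]
force: [-7.0, 2.2, 0.7]
opening: 0.0007
t: 18.0
tool_pos: [0.5723, 0.0898, 0.0142]
eef_rot: [3.134, -0.215, -0.016]
force: [-6.3, 2.9, -0.4]
opening: 0.0006
18.0 [0.5723 0.0898 0.0142] -7.85 [ 0.15  0.84 -0.57  1.8   0.66  0.71 -0.92]
```

View pics/g_side.png

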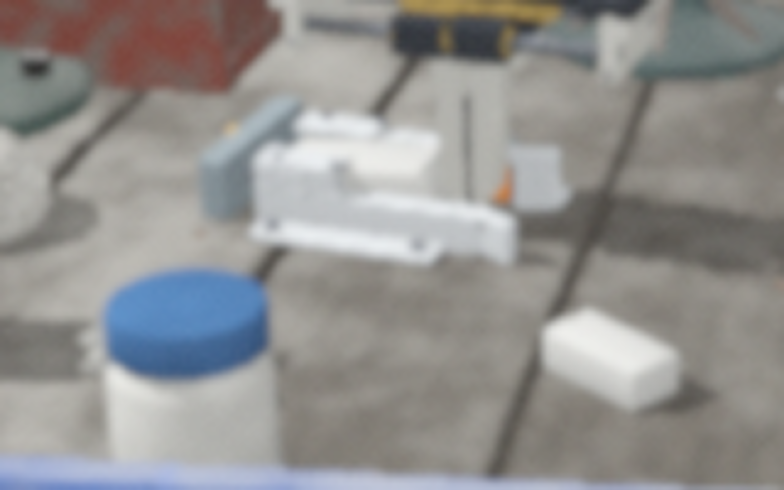

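View pics/g_top.png

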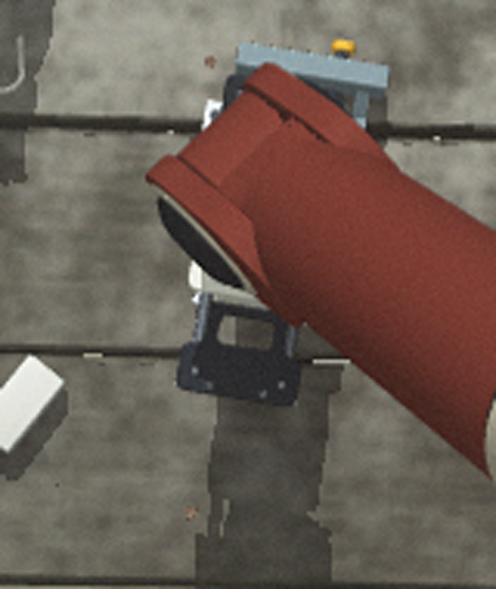

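No end-plate force yet. By the side view the rear end is still about 3 mm short of the locking face, so I'll continue in 1 mm steps.

```bash
python3 -m handwheel '[[[0.001,-0.0001,0],[0,0,0]]]'|grep -E "pos|force";python3 -m handwheel '[[[0.001,-0.0001,0],[0,0,0]]]'|grep -E "pos|force"
```

```text
tool_pos: [0.5732, 0.0897, 0.0142]
force: [-6.7, 2.9, -0.3]
tool_pos: [0.5738, 0.0896, 0.0142]
force: [-8.3, 2.9, 2.5]
```

```bash
python3 -m handwheel '[[[0.001,-0.0001,0],[0,0,0]]]'|grep -E "pos|force";python3 -m handwheel '[[[0.001,-0.0001,0],[0,0,0]]]'|grep -E "pos|force"
```

```text
tool_pos: [0.574, 0.0895, 0.0142]
force: [-9.7, 1.8, 2.4]
tool_pos: [0.5744, 0.0894, 0.014]
force: [-10.0, 2.6, 1.8]
```

```bash
python3 -m handwheel '[[[0.001,-0.0001,0],[0,0,0]]]'|grep -E "pos|force";python3 -m handwheel '[[[0.001,-0.0001,0],[0,0,0]]]'|grep -E "pos|force"
```

```text
tool_pos: [0.575, 0.0893, 0.0139]
force: [-11.2, 1.9, 2.3]
tool_pos: [0.5756, 0.0893, 0.0138]
force: [-11.4, 3.1, 2.9]
```

The end plate was met at TCP x of about 0.5737, so the click should come near 0.577.

```bash
python3 -m handwheel '[[[0.001,-0.0001,0],[0,0,0]]]'|grep -E "pos|force";python3 -m handwheel '[[[0.0005,-0.0001,0],[0,0,0]]]'|grep -E "pos|force"
```

```text
tool_pos: [0.5763, 0.0892, 0.0137]
force: [-11.6, 2.6, 2.1]
tool_pos: [0.5765, 0.0891, 0.0137]
force: [-11.4, 1.7, 2.4]
```

```bash
python3 -m handwheel '[[[0.0007,-0.0001,0],[0,0,0]]]'|grep -E "pos|force";python3 -m handwheel '[[[0.0005,-0.0001,0],[0,0,0]]]'|grep -E "pos|force"
```

```text
tool_pos: [0.5769, 0.089, 0.0136]
force: [-11.5, 2.8, 1.7]
tool_pos: [0.5773, 0.089, 0.0136]
force: [-12.6, 2.3, 2.9]
```

```bash
python3 look.py i
```

```text
19.35 [0.5773 0.089  0.0136] -7.8 [ 0.15  0.85 -0.57  1.78  0.65  0.73 -0.91]
```

View pics/i_side.png

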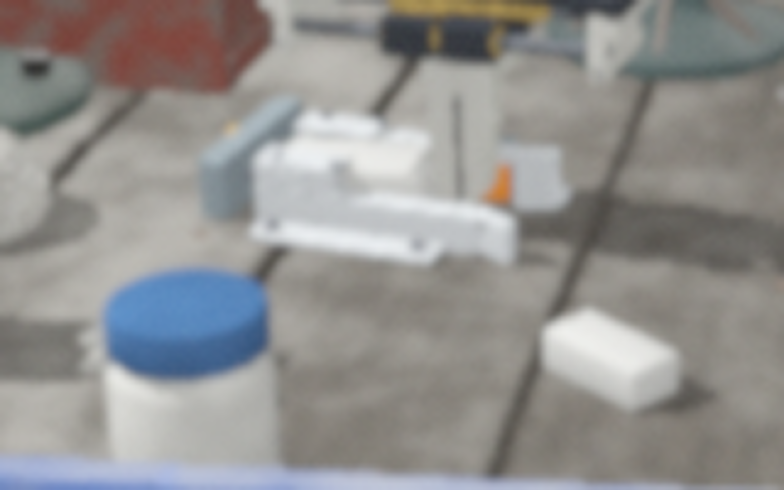

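```bash
python3 -m handwheel '[[[0.0006,-0.0001,0],[0,0,0]]]'|grep -E "pos|force";python3 -m handwheel '[[[0.0006,-0.0001,0],[0,0,0]]]'|grep -E "pos|force"
```

```text
tool_pos: [0.5799, 0.0882, 0.0137]
force: [-8.2, 2.3, -0.8]
tool_pos: [0.5805, 0.0879, 0.0135]
force: [-8.2, 3.1, -0.6]
```

```bash
python3 -m handwheel '[[[0.0006,-0.0001,0],[0,0,0]]]'|grep -E "pos|force";python3 -m handwheel '[[[0.0006,-0.0001,0],[0,0,0]]]'|grep -E "pos|force"
```

```text
tool_pos: [0.5807, 0.0879, 0.0135]
force: [-10.3, 2.6, 0.3]
tool_pos: [0.5807, 0.088, 0.0134]
force: [-10.4, 2.0, 1.1]
```

That was the click: the tool jumped 2.6 mm while the force fell from 12.6 to 8.2 N. I'll back off slowly and look.

```bash
python3 -m handwheel '[[[-0.003,0.0004,0],[0,0,0]],[[-0.006,0.0008,0],[0,0,0]],[[-0.012,0.0017,0],[0,0,0]],[[-0.02,0.0028,0.005],[0,0,0]],[[-0.03,0.0042,0.03],[0,0,0]],[[-0.03,0.0042,0.07],[0,0,0]],[[-0.04,0.004,0.12],[0,0,0]],[[-0.05,0.004,0.15],[0,0,0]]]'
python3 -m handwheel '[[[-0.01,-0.05,0.02],[0,0,0]],[[-0.02,-0.1,0.05],[0,0,0]],[[-0.02,-0.15,0.08],[0,0,0]],[[-0.02,-0.2,0.1],[0,0,0]],[[-0.02,-0.25,0.12],[0,0,0]],[[-0.02,-0.25,0.12],[0,0,0]]]'
python3 look.py j
```

```text
t: 20.95
tool_pos: [0.5404, 0.0916, 0.1693]
eef_rot: [-3.132, 0.219, -0.011]
force: [0.7, 0.8, -0.4]
opening: 0.0005
t: 21.7
tool_pos: [0.5195, -0.1652, 0.2876]
eef_rot: [3.129, -0.235, 0.009]
force: [-0.2, 1.0, -0.4]
opening: 0.0004
21.7 [ 0.5195 -0.1652  0.2876] -8.58 [ 0.78  0.48 -0.8   1.61  0.37  1.2  -0.25]
```

View pics/j_side.png

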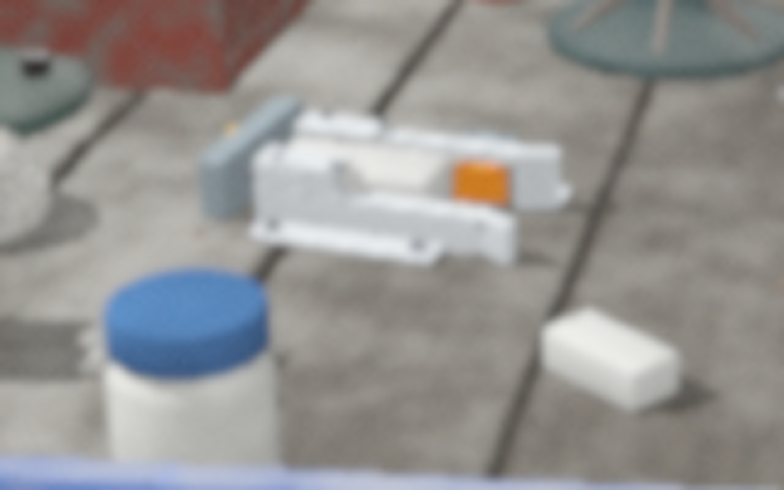

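View pics/j_top.png

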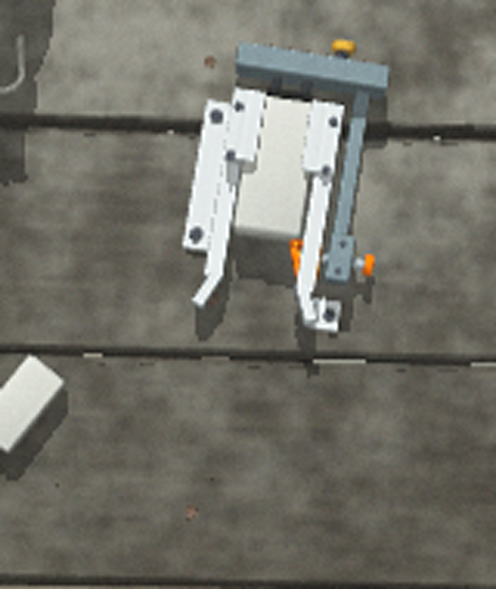

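The block sits between the rails with its rear end at top-crop (270,235). The orange nose is back in the channel at (297,253), and its knob is back at (369,265). I'll check the numbers.

```bash
python3 - <<'E'
from h import *
a=dict(np.load("top0.npz"));b=dict(np.load("top_j.npz"))
def oc(d):
    g=d["pixels"].astype(int);o=((g[...,0]>170)&(g[...,2]<100)&(g[...,1]<170)).astype(np.uint8)[200:260,315:365]
    n,_,s,c=cv2.connectedComponentsWithStats(o); return [(s[i,4],(c[i]+[315,200]).round(1).tolist()) for i in range(1,n) if s[i,4]>5]
print(oc(a),oc(b))
df=abs(a["pixels"].astype(int)-b["pixels"]).max(2)
for n,(x0,y0,x1,y1) in dict(jar=(140,170,192,220),c1=(198,172,226,200),c2=(218,145,242,172),small=(218,250,256,295)).items(): print(n,(df[y0:y1,x0:x1]>40).sum())
E
python3 -m handwheel '[[[0,0,0],[0,0,0]],[[0,0,0],[0,0,0]]]'
python3 -c "
from cell import ctrl
print(ctrl.sign_off())"
```

```text
[(np.int32(29), [325.1, 221.1]), (np.int32(15), [348.6, 224.5])] [(np.int32(25), [325.0, 221.7]), (np.int32(17), [348.6, 224.5])]
jar 0
c1 0
c2 0
small 0
t: 22.05
tool_pos: [0.5187, -0.1574, 0.2856]
eef_rot: [-3.134, 0.213, 0.0]
force: [0.2, -0.3, 0.9]
opening: 0.0003
the job is handed in; nothing more can be done
None
```

The plaster block is locked in the holder, and I handed the job in at about 22 s of the 58 s allowed. I gripped the larger white block and slid it into the flared mouth. I then pushed it from behind with the fingers closed and turned along the channel, so they kept clear of the catch.

- **Click:** The end plate was first felt at tool x of about 0.574 m. The click came near 0.579 m, when the tool jumped 2.6 mm and the push dropped from 12.6 to 8.2 N. After that it never rose above about 10.4 N, well under the 25 N limit on the plate.
- **Final checks:** The orange catch's nose and knob are back within 0.6 px of where they started, with the block's rear end just past the nose. The jar, both castings and the spare small white block showed no change in the top view. The gripper is clear of everything.
- **Less smooth:** At the start of the ramp the tool also pressed down about 24 N on the block's rear end, and the push rose to about 25 N against the stated 6 to 15 N. Raising the tool slightly cured this, well before the end plate.
- **Not directly seen:** While pushing, the gripper hid the catch, so the click was judged by force and motion and confirmed in the pictures only after I backed off.

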